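Stand a copper pipe offcut upright in a tilting holder cup

ROBOT

A 7-joint arm with a two-finger parallel gripper is mounted at the origin on the work surface. World frame = base frame: x ahead of the robot, y to its left, z up, the work surface at z = 0. Lengths are in m, angles in rad, forces in N, time in s.
With the tool pointing down it reaches from about 0.4 to 0.85 m from the base axis. Payload 10.4 kg.
Tool frame: the origin (TCP) lies between the finger pads; the fingertips stand 19 mm ahead of it and the grasp point (between the pads) is the TCP (manip.tip_reach is the z of the fingertips in the tool frame, in m); z points along the fingers, y is the direction in which the jaws open and shut (so a half turn about z gives the same grasp; the last joint's range is limited). The gripper opens to 85 mm and grips with 20 to 120 N. Pads are 22 mm wide; open, the fingers measure 114 mm over their backs; the gripper's body (76 mm by 85 mm) begins 54 mm behind the grasp point. The pads swing forward as they close: fully open they stand 13 mm farther back than shut.
Start: joints at [1.252, 0.332, -0.065, 1.46, 0.022, 1.35, -0.088], TCP at [0.182, -0.598, 0.25] pointing down, gripper open.
Joint ranges: [-2.6, 2.6], [-0.5, 2.12], [-1.47, 1.34], [0.16, 2.42], [-1.27, 4.41], [0.06, 2.06], [-2.6, 2.6]. Speed limits (rad/s): [2.22, 2.22, 2.79, 2.79, 3.14, 3.14, 3.14].

INTERFACE

Orientations are given as a unit quaternion [x, y, z, w].
In Python, from workcell import sensors, cams, manip gives the robot as it stands.
- The arm moves only by the shell command python3 -m jog 'ROWS' [FORCE]. ROWS is JSON, a list of rows, each a list of 3 entries, a list of its own where there are three numbers: the shift along the world's x, y, z in m, then the turn, a rotation vector about the world's x, y, z in rad, then the opening in per cent of the stroke, from 0 (shut) to 100 (fully open). In form: [[[dx, dy, dz], [wx, wy, wz], grip], ...]. A call has 1 to 5 rows; each row shifts and turns the pose as measured when the row begins; what a row does not reach is not made up. A row lasts 1/8 s, in which the tool goes at most 62.5 mm and 10.7 degrees, less where a joint would pass 70% of its speed; a pose out of reach is approached as far as the arm can. A call with a gripper value outside its range is refused whole. The fingers move at their own pace and stop on an object; FORCE is the grip in N (left out, the last holds). Time passes only in rows, so rows that do not move let the fingers close. It gives the time, the measured TCP pose, the force and the opening at its end, in the units of the state.
- sensors.get_obs(): the state, without advancing time (a new reading comes with each control period).
- cams.camera(name): name is "scene" or "top"; returns (picture, depth): 420x560x3 uint8, red, green, blue; 420x560 float32, m along the optical axis (not along the pixel's ray), 0 where there is no reading.
- cams.camera_model(name): a dict with "intrinsics" (3x3 intrinsics, pixels), "view" (4x4, takes a point from world to camera coordinates). Camera axes: x right, y down, z forward; pixel columns grow to the right and rows downward; lengths in m; the calibration is good to about 2 mm. A picture is of the moment at which its call begins. camera_model takes no time and is no camera call.
- manip.hand_in(): hands the job in, once; it reports no verdict.
The state is a dict: "clock": time; "joint_pos": joint angles; "joint_velocities": joint speeds; "tau": joint torques, N m; "position": TCP position; "ee_rot": TCP orientation; "ft_force": force on the tool from outside, world axes, zero at the start; "torque": the same for the moment, N m; "grip_width": opening from 0.0 (shut) to 1.0 (fully open).
Only numpy, scipy, OpenCV 4.12 (cv2) and the standard library are available. Lean on these libraries where they do the work, as an engineer would, in place of code of your own. Each camera call takes 0.05 s, during which the arm holds its last target.

TASK

Put the copper pipe away in the tilting cup of its stand: first swing the half-raised blue cup all the way down in line with the cradle, then slide the pipe along the cradle fully home into the cup, and finally swing the cup up against its upper stop so that the pipe stands upright in it. Leave it standing there, and do not disturb the carton, the tape roll and the jar.

Things in the scene. Friction and masses are not known exactly. Their poses are not given: they have to be found in the camera images.
- stand: Fixed grey stand; base plate 100 mm along its x, 470 mm along its y (-130 to +340 mm), 12 mm thick. Origin on the bench straight below the cup's hinge axis, z up. The hinge axis runs along the stand's x, 60 mm above the bench, between two steel cheeks (74 mm over both, 44 mm long, tops 76 mm above the bench).
- cradle (a point): Middle of the open aluminium V-cradle, on the axis of a pipe lying in it: at the stand's y = 207 mm, 60 mm above the bench, axes as the stand's. The cradle runs along y, 235 mm long (stand y 90 to 325 mm), straight in line with the lowered cup; its edges stay 3 mm or more below the pipe's axis and 20 mm either side of it.
- cup (a joint): Angle of the blue tilting cup, rad: 0 = level on its lower stop, mouth to the stand's +y, facing the cradle; 1.571 = upright on its upper stop. Stiff hinge (0.4 N m friction), stays where left. Cup: outer radius 20 mm (25 at the mouth), wall 4 mm, bore 32 mm (funnel to 42 at the mouth), mouth 75 mm and inner floor 5 mm from the hinge axis.
- cup_floor (a point): Centre of the cup's inner floor. Turns with the cup: its y axis points out of the mouth along the cup's axis, its x axis is along the hinge; the mouth is 70 mm further along y.
- lever_bar (a point): Centre of the red cross bar (60 mm long, 18 mm diameter, along the hinge) on the cup's steel lever (10 x 6 mm), 120 mm from the hinge axis, at right angles to the cup: with the cup level it is straight above the hinge, with the cup upright straight to the stand's -y. Pushed to +y it lowers the cup; pushed to -y, then down, it raises it. Takes 3 to 9 N.
- pipe: Copper pipe offcut, 28 mm diameter, 160 mm long, ends dark, 0.1 to 0.25 kg, lying loose in the cradle along the stand's y. Origin at the middle of its axis; its y axis runs along the pipe. Fully home in the cup its origin is 80 mm from cup_floor.
- carton: Bystander: brown carton 75 x 110 x 55 mm high; origin at the centre of its underside.
- tape: Bystander: grey tape roll lying flat, 100 mm diameter, 48 mm high; origin at the centre of its underside.
- jar: Bystander: jar 64 mm diameter, 85 mm high with green cap; origin at the centre of its underside.
Things that resemble listed ones, but are neither listed nor needed, are in the scene too. Several things have the shape of the pipe; the one meant has the colours described above.

How it is judged:
By the outcome, as a careful person would: the job done as asked, in the order asked, and still so for the second after the job is handed in, with the robot touching nothing.
It also fails if it takes over 64 s, if anything falls off the work surface, if the arm or the gripper's body presses on something with over 40 N, if the wrist force passes 120 N, or if a joint passes its speed limit or range.

## Working session

There is one attempt and no reset: what is moved stays moved. The work goes in short steps, Python scripts to look and compute and a shell command to move; the robot and the scene stay as the last step left them, time stands still between calls to the robot, and variables do not carry over. Pictures are saved under pics/ and viewed, and the job is handed in when it is done.

```bash
mkdir -p pics; ls; cat > h.py <<'E'
import numpy as np, cv2
from workcell import sensors, cams, manip
def grab(n):
    p,d=cams.camera(n); m=cams.camera_model(n); np.savez(f'/tmp/{n}.npz',p=p,d=d,K=np.array(m['intrinsics']),V=np.array(m['view'])); return p,d
def load(n):
    z=np.load(f'/tmp/{n}.npz'); return z['p'],z['d'],z['K'],z['V']
def world(d,K,V):
    v,u=np.mgrid[:d.shape[0],:d.shape[1]]
    P=np.stack([(u-K[0,2])/K[0,0]*d,(v-K[1,2])/K[1,1]*d,d],-1)
    return (P-V[:3,3])@V[:3,:3]
def save(f,p,s=1): 
    if s!=1:p=cv2.resize(p,None,fx=s,fy=s,interpolation=cv2.INTER_CUBIC)
    cv2.imwrite('pics/'+f,p[...,::-1])
E
python3 - <<'E'
from h import *
for n in('scene','top'):
    p,d=grab(n); save(n+'1.png',p,1.4)
o=sensors.get_obs(); print(o)
E
```

```text
pics
{'clock': 0.1, 'joint_pos': array([ 1.25242066,  0.3328243 , -0.06470528,  1.46083777,  0.02159956,
        1.34985413, -0.08850447]), 'joint_velocities': array([ 0.00096331, -0.0007617 ,  0.00011817, -0.00366137,  0.00110029,
        0.00073525, -0.00130281]), 'tau': array([ 1.44730508e-03, -6.26749563e+01,  4.93234210e-02, -3.92428529e+01,
        1.63214200e-02,  6.99683427e-03, -1.87677458e-06]), 'position': array([ 0.18209484, -0.5975827 ,  0.24959506]), 'ee_rot': array([ 9.89082907e-01,  1.47358833e-01, -1.15311583e-04, -6.03168601e-04]), 'ft_force': array([ 0.28490451, -0.93552695,  0.85102371]), 'torque': array([ 0.00716356,  0.07025043, -0.05001223]), 'grip_width': 1.0037932069746158}
```

View pics/scene1.png

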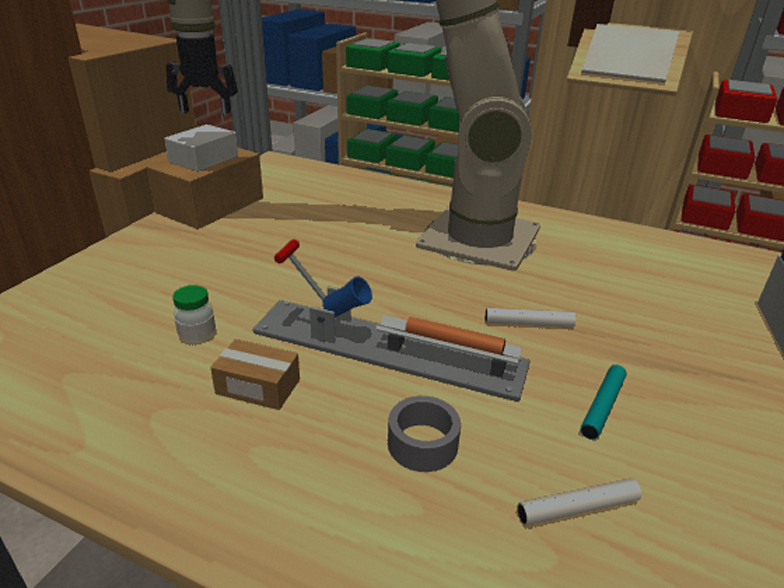

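View pics/top1.png

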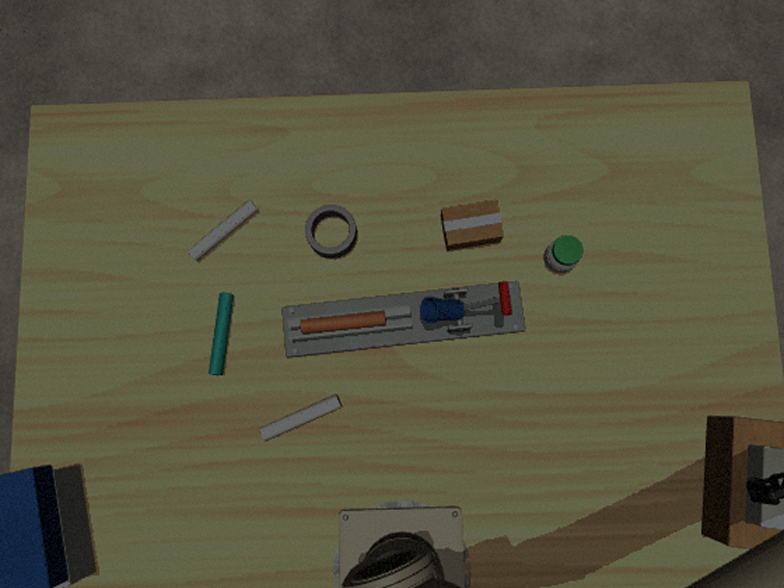

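Pipe-like things in the top view (1.4x pixels): copper in the cradle (342,322), white (224,230), white (300,417), teal (221,333). The copper one, lying in the cradle, matches the description. The cup with its red bar is at (440,309) and (505,298). Next I measure these and check with a crop.

```bash
python3 - <<'E'
from h import *
for n in('top','scene'):
    p,d,K,V=load(n); W=world(d,K,V); hsv=cv2.cvtColor(p,cv2.COLOR_RGB2HSV).astype(int); H,S,Vv=hsv[...,0],hsv[...,1],hsv[...,2]
    print(n,'cam',-V[:3,:3].T@V[:3,3])
    ok=(d>0)&(W[...,0]>.3)&(W[...,0]<.85)&(abs(W[...,1])<.5)
    gp=ok&(S<60)&(abs(W[...,2]-.012)<.006)
    def rep(k,m):
        q=W[m]; print(k,m.sum(),'med',np.median(q,0).round(4),'p2',np.percentile(q,2,0).round(4),'p98',np.percentile(q,98,0).round(4))
    rep('plate',gp)
    r=cv2.minAreaRect((W[gp][:,:2]*1000).astype(np.float32)); print(r)
    red=ok&((H<5)|(H>175))&(S>170)&(W[...,2]>.05); rep('red',red)
    blue=ok&(H>100)&(H<130)&(S>120)&(W[...,2]>.03);rep('blue',blue)
    cop=ok&(H<14)&(S>110)&(W[...,2]>.06)&(W[...,2]<.09)&(W[...,1]>-0.02); rep('cop',cop)
    for k,m in(('red',red),('cop',cop),('blue',blue)):
        m=cv2.erode(m.astype(np.uint8),np.ones((2,2)))>0
        q=W[m]; c=q.mean(0); u,s,vt=np.linalg.svd(q-c,full_matrices=False); t=(q-c)@vt[0]; print(k,c.round(4),vt[0].round(3),'ends',(c+vt[0]*t.min()).round(4),(c+vt[0]*t.max()).round(4),'w',np.ptp((q-c)@vt[1]).round(4))
    rest=ok&(W[...,2]>.03); 
    if n=='top':
        nl,lab,st,ce=cv2.connectedComponentsWithStats(rest.astype(np.uint8))
        for i in range(1,nl):
            if st[i,4]>100: q=W[lab==i]; print(ce[i].round(),q.min(0).round(3),q.max(0).round(3))
p,d,K,V=load('top'); save('crop1.png',p[190:270,190:390],4)
E
```

```text
top cam [ 0.30805063 -0.01852125  1.43413161]
plate 3826 med [ 0.4651 -0.0204  0.0122] p2 [ 0.4155 -0.2448  0.0069] p98 [0.6161 0.2452 0.0173]
((552.2461547851562, 154.21499633789062), (832.2710571289062, 477.8225402832031), 61.0550422668457)
red 149 med [ 0.4882 -0.1972  0.1599] p2 [ 0.4602 -0.206   0.1529] p98 [ 0.515 -0.19   0.166]
blue 458 med [ 0.4792 -0.0851  0.0932] p2 [ 0.4584 -0.1287  0.0743] p98 [ 0.4986 -0.0527  0.1252]
cop 553 med [0.4643 0.0942 0.0715] p2 [0.45   0.0205 0.0624] p98 [0.4806 0.1708 0.0788]
red [ 0.4863 -0.1983  0.1602] [-0.997 -0.082 -0.005] ends [ 0.5126 -0.1962  0.1604] [ 0.4592 -0.2005  0.1601] w 0.0143
cop [0.4632 0.0892 0.0714] [-0.085  0.996 -0.007] ends [0.4693 0.0175 0.0719] [0.4562 0.1712 0.0708] w 0.0251
blue [ 0.4779 -0.0889  0.0964] [-0.008 -0.976 -0.218] ends [ 0.4782 -0.055   0.1039] [ 0.4775 -0.1342  0.0863] w 0.0557
[337. 159.] [ 0.609 -0.216  0.03 ] [ 0.696 -0.099  0.065]
[236. 163.] [0.6   0.069 0.03 ] [0.701 0.168 0.059]
[403. 180.] [ 0.556 -0.36   0.03 ] [ 0.615 -0.3    0.092]
[329. 219.] [ 0.442 -0.209  0.031] [ 0.526 -0.05   0.167]
[2
[... 223 characters left out ...]
4453125), (750.2438354492188, 416.1044616699219), 86.44541931152344)
red 130 med [ 0.498  -0.1934  0.1559] p2 [ 0.4639 -0.2016  0.1465] p98 [ 0.5184 -0.188   0.1605]
blue 542 med [ 0.4935 -0.0823  0.0921] p2 [ 0.4571 -0.1242  0.0631] p98 [ 0.5015 -0.0534  0.1207]
cop 642 med [0.4723 0.099  0.069 ] p2 [0.4591 0.0219 0.0603] p98 [0.4825 0.1729 0.0739]
red [ 0.4963 -0.1926  0.1541] [ 0.999  0.029 -0.041] ends [ 0.4634 -0.1935  0.1555] [ 0.5182 -0.1919  0.1532] w 0.0131
cop [0.4726 0.1002 0.068 ] [-0.078  0.997 -0.001] ends [0.4788 0.0212 0.0681] [0.4666 0.1763 0.068 ] w 0.0196
blue [ 0.4856 -0.0831  0.0916] [ 0.544 -0.725 -0.423] ends [ 0.4665 -0.0577  0.1065] [ 0.5102 -0.1158  0.0726] w 0.0514
```

View pics/crop1.png

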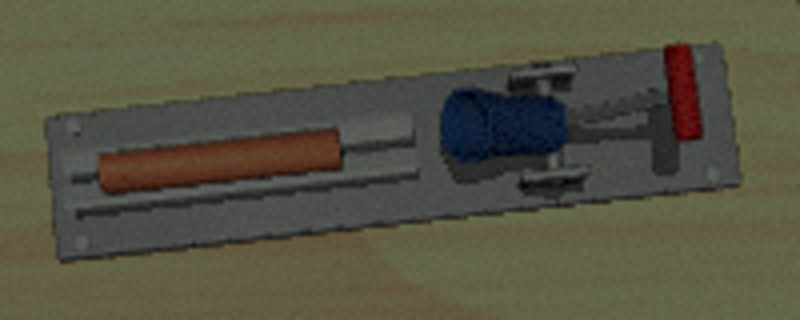

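The crop confirms it: copper pipe at crop (220,158) in the cradle, blue cup at (505,125), red bar at (683,92). Now I fit the stand frame from the plate.

```bash
python3 - <<'E'
from h import *
p,d,K,V=load('top'); W=world(d,K,V); S=cv2.cvtColor(p,cv2.COLOR_RGB2HSV)[...,1].astype(int)
m=((S<75)&(W[...,0]>.38)&(W[...,0]<.58)&(W[...,1]>-.28)&(W[...,1]<.27)&(W[...,2]<.03)).astype(np.uint8)
m=cv2.morphologyEx(m,cv2.MORPH_OPEN,np.ones((3,3)))
n,l,st,ce=cv2.connectedComponentsWithStats(m); i=1+st[1:,4].argmax(); m=l==i
v,u=np.nonzero(m)
# intersect pixel rays with z=.012
R=V[:3,:3]; c=-R.T@V[:3,3]; ray=np.stack([(u-K[0,2])/K[0,0],(v-K[1,2])/K[1,1],np.ones(len(u))],-1)@R
q=c+ray*((.012-c[2])/ray[:,2])[:,None]
r=cv2.minAreaRect((q[:,:2]*1000).astype(np.float32)); print(r, cv2.boxPoints(r).round(1))
ey=np.array([-.082,.9966])
b=cv2.boxPoints(r)/1000; e=[b[1]-b[0],b[2]-b[1]]; e=max(e,key=np.linalg.norm); e/=np.linalg.norm(e); e*=np.sign(e[1]); print('ey',e)
ctr=np.array(r[0])/1000; O=ctr-.105*e; print('hinge',O)
ex=np.array([e[1],-e[0]])
for k,P in(('bar top',[.4865,-.1975]),('bar scn',[.493,-.193]),('pipe a',[.4693,.0175]),('pipe b',[.4562,.1712]),('pipe a scn',[.4788,.0212]),('pipe b scn',[.4666,.1763])):
    D=np.array(P)-O; print(k,(D@ex).round(4),(D@e).round(4))
print('targets: behind bar -.115', O-.12*e,'pipe push end .32',O+.32*e,'home .165',O+.165*e)
E
```

```text
((472.7177734375, -1.8307647705078125), (104.93572998046875, 500.76544189453125), 3.998838424682617) [[ 402.9  244.3]
 [ 437.8 -255.3]
 [ 542.5 -247.9]
 [ 507.6  251.6]]
ey [-0.06973623  0.99756545]
hinge [ 0.48004008 -0.10657513]
bar top 0.0001 -0.0912
bar scn 0.0069 -0.0871
pipe a -0.0021 0.1245
pipe b -0.0044 0.2788
pipe a scn 0.0077 0.1276
pipe b scn 0.0063 0.2831
targets: behind bar -.115 [ 0.48840843 -0.22628298] pipe push end .32 [0.45772448 0.2126458 ] home .165 [0.4685336  0.05802317]
```

```bash
python3 - <<'E'
from h import *
p,d,K,V=load('top'); R=V[:3,:3]; c=-R.T@V[:3,3]
C=np.array([[45,118],[60,262],[720,43],[742,185]])/4+[190-.375,190-.375]
ray=np.c_[(C[:,0]-K[0,2])/K[0,0],(C[:,1]-K[1,2])/K[1,1],np.ones(4)]@R
q=(c+ray*((.012-c[2])/ray[:,2])[:,None])[:,:2]; print(q.round(4))
print(np.linalg.norm(q[0]-q[2]),np.linalg.norm(q[1]-q[3]),np.linalg.norm(q[0]-q[1]))
e=(q[0]+q[1]-q[2]-q[3]); e/=np.linalg.norm(e); ex=np.array([e[1],-e[0]]); O=q.mean(0)-.105*e
print('ey',e,'yaw',np.arctan2(-e[0],e[1]),'hinge',O)
for k,P in(('bar top',[.4865,-.1975]),('bar scn',[.493,-.193]),('pipe a',[.4693,.0175]),('pipe b',[.4562,.1712]),('pipe a scn',[.4788,.0212]),('pipe b scn',[.4666,.1763])):
    D=np.array(P)-O; print(k,(D@ex).round(4),(D@e).round(4))
for y in(-.13,0,.32,.165):print(y,(O+y*e).round(4))
E
```

```text
[[ 0.5045  0.2205]
 [ 0.4053  0.2105]
 [ 0.5423 -0.2458]
 [ 0.4438 -0.2551]]
0.4678011771861147 0.46722676338019636 0.09962603827192626
ey [-0.08160274  0.99666493] yaw 0.08169358041305978 hinge [ 0.48253901 -0.12212663]
bar top -0.0022 -0.0754
bar scn 0.0046 -0.0715
pipe a -0.0018 0.1402
pipe b -0.0023 0.2945
pipe a scn 0.008 0.1432
pipe b scn 0.0085 0.2987
-0.13 [ 0.4931 -0.2517]
0 [ 0.4825 -0.1221]
0.32 [0.4564 0.1968]
0.165 [0.4691 0.0423]
```

```bash
python3 -m jog '[[[0,0,0.04],[0,0,0],0],[[0.035,0.038,0],[0,0,-0.07],0],[[0.035,0.038,0],[0,0,-0.07],0],[[0.035,0.038,0],[0,0,-0.075],0],[[0.035,0.038,0],[0,0,0],0]]' 60; python3 -m jog '[[[0.035,0.038,0],[0,0,0],0],[[0.035,0.038,0],[0,0,0],0],[[0.035,0.038,0],[0,0,0],0],[[0.035,0.038,0],[0,0,0],0],[[0,0,0],[0,0,0],0]]'
```

```text
clock: 0.72
position: [0.3211, -0.443, 0.2878]
ee_rot: [0.999, 0.033, -0.001, -0.003]
ft_force: [0.7, -0.6, 0.7]
grip_width: 0.003
clock: 1.35
position: [0.4669, -0.2807, 0.2866]
ee_rot: [0.999, 0.036, -0.002, -0.004]
ft_force: [-0.4, -0.4, 0.0]
grip_width: 0.004
```

```bash
python3 -m jog '[[[0.027,0.018,-0.04],[0,0,0.01],0],[[0,0,-0.05],[0,0,0],0],[[0,0,-0.043],[0,0,0],0],[[0,0,0],[0,0,0],0]]'; python3 - <<'E'
from h import *
p,d=grab('scene'); save('s2.png',p[120:300,120:420],2.6)
E
```

```text
clock: 1.85
position: [0.4926, -0.2644, 0.15]
ee_rot: [0.999, 0.04, -0.002, -0.003]
ft_force: [-0.5, -0.0, 0.3]
grip_width: -0.001
```

View pics/s2.png

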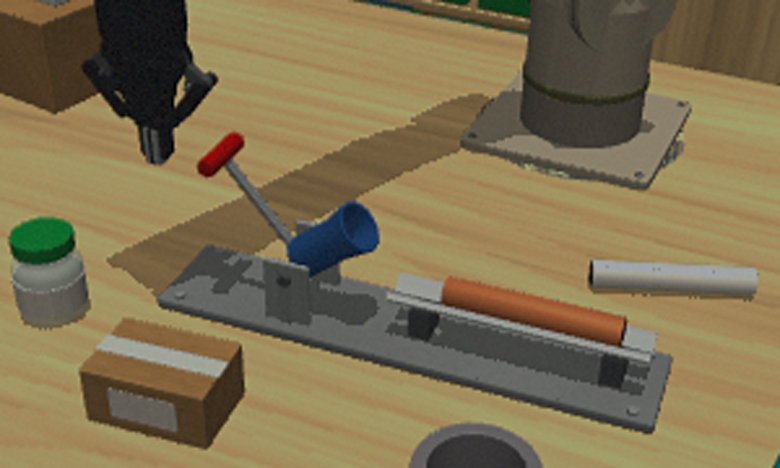

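```bash
python3 -m jog '[[[-0.001,0.015,0.003],[0,0,0],0],[[-0.001,0.015,0.003],[0,0,0],0],[[-0.001,0.015,0.004],[0,0,0],0],[[-0.001,0.015,0.006],[0,0,0],0],[[-0.001,0.012,0.005],[0,0,0],0]]';python3 -m jog '[[[-0.001,0.012,0.005],[0,0,0],0],[[-0.001,0.012,0.004],[0,0,0],0],[[-0.001,0.01,0.003],[0,0,0],0]]'
```

```text
clock: 2.52
position: [0.4906, -0.1957, 0.1839]
ee_rot: [0.999, 0.037, 0.005, 0.005]
ft_force: [-2.4, -5.3, 3.2]
grip_width: -0.002
clock: 2.9
position: [0.4878, -0.1611, 0.1995]
ee_rot: [0.999, 0.037, 0.007, 0.008]
ft_force: [-0.4, -3.0, 0.5]
grip_width: -0.0
```

```bash
python3 -m jog '[[[0,-0.003,-0.015],[0,0,0],0],[[0,0,0],[0,0,0],0],[[-0.001,0.012,-0.001],[0,0,0],0],[[-0.001,0.008,-0.001],[0,0,0],0]]';python3 -m jog '[[[0,0.005,-0.001],[0,0,0],0]]'
```

```text
clock: 3.4
position: [0.4912, -0.1535, 0.1987]
ee_rot: [0.999, 0.033, 0.016, 0.019]
ft_force: [-8.5, -8.8, 20.7]
grip_width: -0.004
clock: 3.52
position: [0.4911, -0.1494, 0.1996]
ee_rot: [0.999, 0.032, 0.016, 0.02]
ft_force: [-6.9, -5.2, 12.7]
grip_width: 0.002
```

```bash
python3 - <<'E'
from h import *
p,d=grab('scene'); save('s3.png',p[120:300,120:420],2.6)
E
```

```text
(no output)
```

View pics/s3.png

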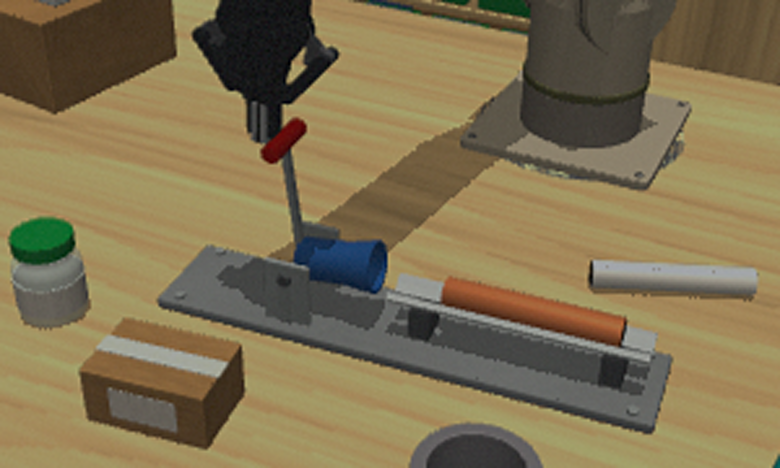

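```bash
python3 -m jog '[[[0.001,-0.02,0.004],[0,0,0],0],[[0.001,-0.015,0],[0,0,0],0],[[0,0,-0.02],[0,0,0],0],[[0,0,0],[0,0,0],0]]'; cat > rot.py <<'E'
from h import *
from scipy.spatial.transform import Rotation as T
o=sensors.get_obs(); O=np.array([.4825,-.1221]); e=np.array([-.0816,.9967]); ex=np.array([.9967,.0816])
q=T.from_quat([np.cos(.0408),np.sin(.0408),0,0])
D=o['position'][:2]-O
print('rot needed',(q*T.from_quat(o['ee_rot']).inv()).as_rotvec().round(3),'stand xy',(D@ex).round(4),(D@e).round(4),'pos',o['position'].round(4),'f',o['ft_force'].round(1))
E
python3 rot.py
```

```text
clock: 4.08
position: [0.4932, -0.1838, 0.1825]
ee_rot: [0.999, 0.033, 0.016, 0.018]
ft_force: [0.0, 0.4, 0.1]
grip_width: -0.002
rot needed [0.035 0.034 0.015] stand xy 0.0057 -0.0623 pos [ 0.4932 -0.1838  0.1825] f [0.  0.4 0.1]
```

```bash
python3 -m jog '[[[-0.005,0,-0.005],[0.035,0.034,0.015],0],[[-0.001,0.015,0],[0,0,0],0],[[-0.001,0.012,0],[0,0,0],0]]';python3 rot.py; python3 -m jog '[[[-0.001,0.01,0],[0,0,0],0],[[-0.001,0.008,-0.001],[0,0,0],0]]'; python3 rot.py
```

```text
clock: 4.45
position: [0.4868, -0.1555, 0.1783]
ee_rot: [0.999, 0.04, 0.0, -0.0]
ft_force: [0.4, -3.0, 2.1]
grip_width: -0.0
rot needed [-0.001  0.     0.001] stand xy 0.0016 -0.0337 pos [ 0.4868 -0.1555  0.1783] f [ 0.4 -3.   2.1]
clock: 4.7
position: [0.4858, -0.1424, 0.1795]
ee_rot: [0.999, 0.039, 0.003, 0.005]
ft_force: [6.9, -40.4, -2.3]
grip_width: -0.003
rot needed [0.01  0.006 0.004] stand xy 0.0016 -0.0205 pos [ 0.4858 -0.1424  0.1795] f [  6.9 -40.4  -2.3]
```

Force has risen sharply, so the cup is on its lower stop. Backing off and checking.

```bash
python3 -m jog '[[[0.001,-0.02,0],[0,0,0],0],[[0.001,-0.02,0.02],[0.01,0.006,0.004],0],[[0,0,0.06],[0,0,0],0],[[0,0,0.04],[0,0,0],0]]'; python3 rot.py; python3 - <<'E'
from h import *
p,d=grab('scene'); save('s4.png',p[120:300,120:420],2.6)
grab('top')
for n in('top','scene'):
    p,d,K,V=load(n); W=world(d,K,V); hsv=cv2.cvtColor(p,cv2.COLOR_RGB2HSV).astype(int); H,S=hsv[...,0],hsv[...,1]
    ok=(d>0)&(W[...,0]>.4)&(W[...,0]<.55)&(abs(W[...,1])<.3)
    for k,m in(('red',ok&((H<5)|(H>175))&(S>170)&(W[...,2]>.05)),('blue',ok&(H>100)&(H<130)&(S>120)&(W[...,2]>.03)),('cop',ok&(H<14)&(S>110)&(W[...,2]>.055)&(W[...,2]<.09)&(W[...,1]>-.02))):
        q=W[m]; D=q[:,:2]-[.4825,-.1221]; s=np.c_[D@[.9967,.0816],D@[-.0816,.9967],q[:,2]]
        if len(s):print(n,k,len(s),np.median(s,0).round(4),np.percentile(s,2,0).round(4),np.percentile(s,98,0).round(4))
E
```

```text
clock: 5.2
position: [0.4858, -0.1815, 0.3003]
ee_rot: [0.999, 0.041, -0.002, -0.001]
ft_force: [0.1, -0.3, -0.6]
grip_width: -0.003
rot needed [-0.002 -0.004 -0.001] stand xy -0.0015 -0.0595 pos [ 0.4858 -0.1815  0.3003] f [ 0.1 -0.3 -0.6]
top red 160 [-0.001   0.0018  0.1876] [-0.0284 -0.0066  0.1799] [0.0269 0.0087 0.1947]
top blue 428 [-0.0019  0.0399  0.0779] [-0.0199  0.0021  0.0619] [0.0186 0.0743 0.0889]
top cop 558 [-0.0013  0.2162  0.0716] [-0.0122  0.1429  0.0624] [0.0127 0.2939 0.0788]
scene red 133 [0.01   0.0047 0.1846] [-0.0252 -0.0033  0.176 ] [0.0305 0.0095 0.1886]
scene blue 549 [0.0125 0.0476 0.07  ] [-0.0212  0.0024  0.0392] [0.0228 0.075  0.0844]
scene cop 752 [0.0096 0.2218 0.0681] [-0.0043  0.1438  0.0562] [0.0148 0.2963 0.074 ]
```

View pics/s4.png

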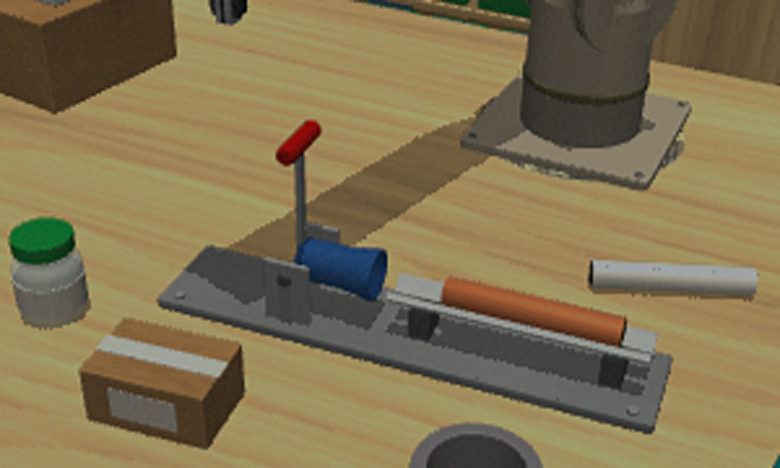

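Lever is vertical (300,200) and the bar is above the hinge (stand y ≈ 2 mm): the cup is level. Now the pipe's far end.

```bash
python3 -m jog '[[[-0.004,0.048,0],[0,0,0],0],[[-0.004,0.05,0],[0,0,0],0],[[-0.004,0.05,0],[0,0,0],0],[[-0.004,0.05,0],[0,0,0],0],[[-0.004,0.05,0],[0,0,0],0]]';python3 -m jog '[[[-0.004,0.05,0],[0,0,0],0],[[-0.004,0.05,0],[0,0,0],0],[[-0.004,0.04,0],[0,0,0],0],[[0,0,0],[0,0,0],0]]'; python3 rot.py
```

```text
clock: 5.92
position: [0.4642, 0.0717, 0.2993]
ee_rot: [0.999, 0.039, -0.001, -0.001]
ft_force: [0.5, -0.3, -0.4]
grip_width: -0.0
clock: 6.42
position: [0.4474, 0.2217, 0.297]
ee_rot: [0.999, 0.043, -0.002, -0.001]
ft_force: [-0.5, 0.3, -1.5]
grip_width: 0.001
rot needed [-0.002 -0.004 -0.005] stand xy -0.0069 0.3455 pos [0.4474 0.2217 0.297 ] f [-0.5  0.3 -1.5]
```

```bash
python3 -m jog '[[[0.0065,-0.007,-0.05],[0,0,-0.005],0],[[0,0,-0.055],[0,0,0],0],[[0,0,-0.055],[0,0,0],0],[[0,0,-0.035],[0,0,0],0],[[0,0,0],[0,0,0],0]]'; python3 rot.py
```

```text
clock: 7.05
position: [0.4524, 0.2107, 0.0948]
ee_rot: [0.999, 0.04, -0.002, -0.001]
ft_force: [0.3, -0.6, 0.9]
grip_width: -0.001
rot needed [-0.001 -0.005  0.002] stand xy -0.0029 0.3342 pos [0.4524 0.2107 0.0948] f [ 0.3 -0.6  0.9]
```

```bash
python3 -m jog '[[[0.002,0,-0.017],[0,0,0],0],[[0,0,0],[0,0,0],0]]'; python3 rot.py; python3 - <<'E'
from h import *
p,d=grab('scene'); save('s5.png',p[140:320,200:460],3)
E
```

```text
clock: 7.3
position: [0.4558, 0.2105, 0.0789]
ee_rot: [0.999, 0.039, -0.001, -0.001]
ft_force: [0.1, 0.2, -0.5]
grip_width: -0.0
rot needed [-0.001 -0.002  0.003] stand xy 0.0005 0.3336 pos [0.4558 0.2105 0.0789] f [ 0.1  0.2 -0.5]
```

View pics/s5.png

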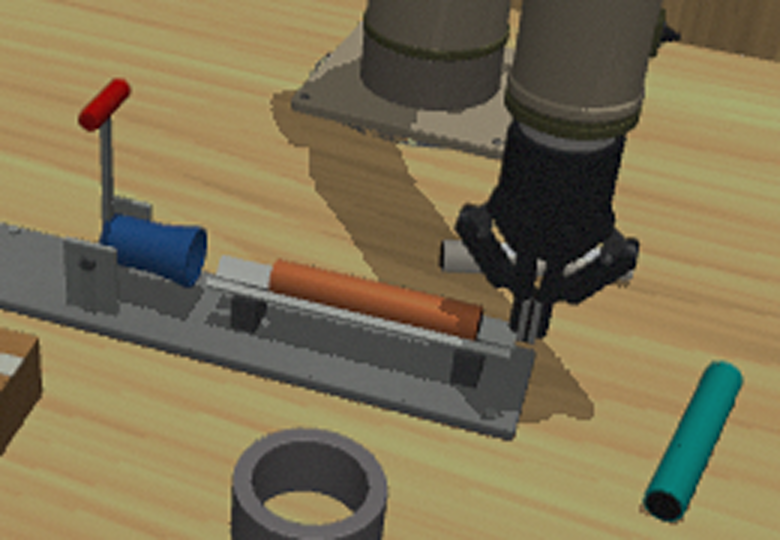

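```bash
python3 -m jog '[[[0.001,-0.015,0],[0,0,0],0],[[0.001,-0.012,0],[0,0,0],0],[[0.001,-0.012,0],[0,0,0],0],[[0.001,-0.012,0],[0,0,0],0],[[0.001,-0.012,0],[0,0,0],0]]'; python3 rot.py; python3 - <<'E'
from h import *
p,d=grab('scene'); save('s6.png',p[140:320,200:460],3)
E
```

```text
clock: 7.98
position: [0.4628, 0.1446, 0.0821]
ee_rot: [0.999, 0.04, 0.001, -0.002]
ft_force: [-0.4, 2.5, -1.0]
grip_width: 0.001
rot needed [-0.003  0.003  0.002] stand xy 0.0021 0.2674 pos [0.4628 0.1446 0.0821] f [-0.4  2.5 -1. ]
```

View pics/s6.png

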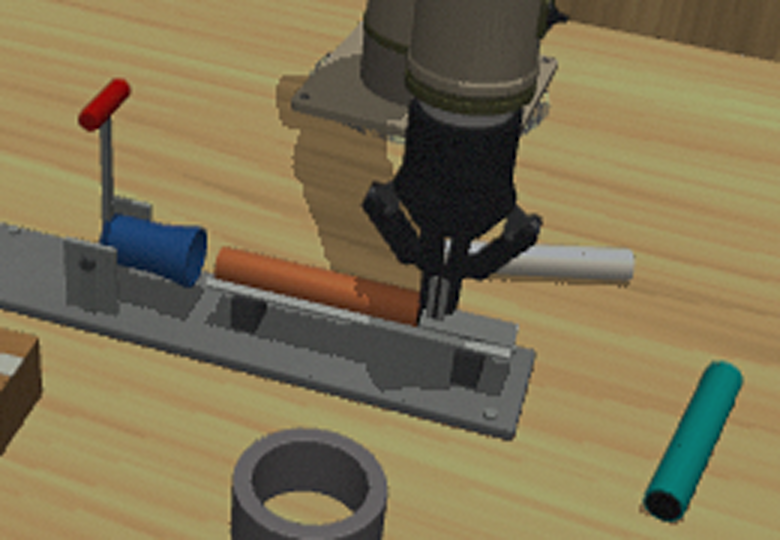

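Pipe is being pushed straight, leading end (222,262) facing the cup's mouth. Continuing in small steps.

```bash
python3 -m jog '[[[0,-0.010,-0.002],[0,0,0],0],[[0.001,-0.010,-0.002],[0,0,0],0],[[0,-0.010,-0.001],[0,0,0],0],[[0.001,-0.01,-0.001],[0,0,0],0]]'; python3 rot.py;
```

```text
clock: 8.52
position: [0.4668, 0.105, 0.0776]
ee_rot: [0.999, 0.041, 0.004, -0.004]
ft_force: [-1.1, 6.0, 4.8]
grip_width: 0.004
rot needed [-0.008  0.007  0.001] stand xy 0.0029 0.2277 pos [0.4668 0.105  0.0776] f [-1.1  6.   4.8]
```

```bash
python3 -m jog '[[[-0.001,-0.010,0.001],[-0.008,0.007,0],0],[[0,-0.010,0],[0,0,0],0],[[0,-0.010,0],[0,0,0],0]]'; python3 rot.py; python3 - <<'E'
from h import *
p,d=grab('scene'); save('s7.png',p[140:320,200:460],3)
E
```

```text
clock: 8.9
position: [0.4658, 0.0732, 0.0784]
ee_rot: [0.999, 0.041, -0.0, 0.0]
ft_force: [0.7, 2.5, 1.5]
grip_width: 0.0
rot needed [ 0.001 -0.    -0.   ] stand xy -0.0007 0.196 pos [0.4658 0.0732 0.0784] f [0.7 2.5 1.5]
```

View pics/s7.png

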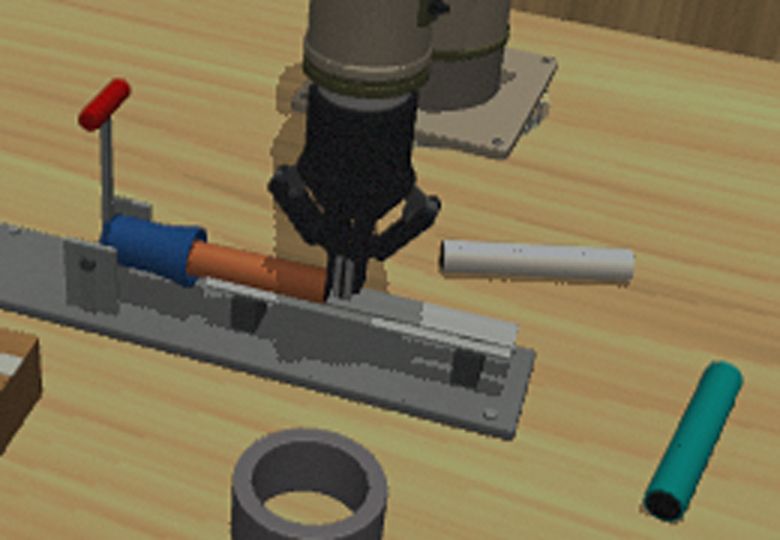

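The pipe is inside the cup's mouth (195,260) with its tail at (325,283). About 20 mm remain.

```bash
python3 -m jog '[[[0.001,-0.009,0],[0,0,0],0],[[0.001,-0.006,0],[0,0,0],0]]'; python3 rot.py;  python3 -m jog '[[[0.000,-0.005,0],[0,0,0],0]]'; python3 rot.py
```

```text
clock: 9.2
position: [0.4676, 0.0557, 0.0782]
ee_rot: [0.999, 0.04, -0.0, 0.001]
ft_force: [-1.3, 2.5, -0.1]
grip_width: -0.002
rot needed [ 0.002 -0.001  0.001] stand xy -0.0004 0.1784 pos [0.4676 0.0557 0.0782] f [-1.3  2.5 -0.1]
clock: 9.32
position: [0.4676, 0.0545, 0.0784]
ee_rot: [0.999, 0.041, -0.0, -0.002]
ft_force: [-2.3, 31.4, -0.3]
grip_width: -0.0
rot needed [-0.004 -0.    -0.001] stand xy -0.0005 0.1772 pos [0.4676 0.0545 0.0784] f [-2.3 31.4 -0.3]
```

Home: force jumped to 31 N at finger stand y 177 mm, exactly as predicted. Back off and go to the +y side of the bar.

```bash
python3 -m jog '[[[-0.001,0.02,0],[0,0,0],0],[[0,0.005,0.05],[0,0,0],0],[[0,0,0.06],[0,0,0],0],[[0,0,0.06],[0,0,0],0],[[0,-0.02,0.02],[0,0,0],0]]'; python3 rot.py;  python3 - <<'E'
from h import *
p,d=grab('scene'); save('s8.png',p[140:320,200:460],3)
grab('top')
for n in('top','scene'):
    p,d,K,V=load(n); W=world(d,K,V); hsv=cv2.cvtColor(p,cv2.COLOR_RGB2HSV).astype(int); H,S=hsv[...,0],hsv[...,1]
    ok=(d>0)&(W[...,0]>.4)&(W[...,0]<.55)&(abs(W[...,1])<.3)
    for k,m in(('red',ok&((H<5)|(H>175))&(S>170)&(W[...,2]>.05)),('blue',ok&(H>100)&(H<130)&(S>120)&(W[...,2]>.03)),('cop',ok&(H<14)&(S>110)&(W[...,2]>.055)&(W[...,2]<.09))):
        q=W[m]; D=q[:,:2]-[.4825,-.1221]; s=np.c_[D@[.9967,.0816],D@[-.0816,.9967],q[:,2]]
        if len(s):print(n,k,len(s),np.median(s,0).round(4),np.percentile(s,2,0).round(4),np.percentile(s,98,0).round(4))
E
```

```text
clock: 9.95
position: [0.4634, 0.0587, 0.2717]
ee_rot: [0.999, 0.043, -0.003, -0.002]
ft_force: [1.9, -0.8, 0.1]
grip_width: -0.002
rot needed [-0.003 -0.007 -0.003] stand xy -0.0043 0.1818 pos [0.4634 0.0587 0.2717] f [ 1.9 -0.8  0.1]
top red 162 [-0.0004  0.0019  0.1873] [-0.0283 -0.0063  0.18  ] [0.0271 0.009  0.1934]
top blue 421 [-0.0018  0.0411  0.0778] [-0.0199  0.0039  0.0648] [0.0183 0.0746 0.0871]
top cop 149 [-0.0019  0.0998  0.0716] [-0.0124  0.0763  0.0626] [0.0129 0.1226 0.0778]
scene red 132 [0.0115 0.0052 0.1847] [-0.0244 -0.0036  0.1759] [0.0314 0.0096 0.1891]
scene blue 482 [0.0146 0.0443 0.0719] [-0.0136  0.0047  0.0423] [0.0232 0.0755 0.084 ]
scene cop 417 [0.009  0.12   0.0678] [-0.0055  0.0747  0.0555] [0.0147 0.1636 0.0743]
```

View pics/s8.png

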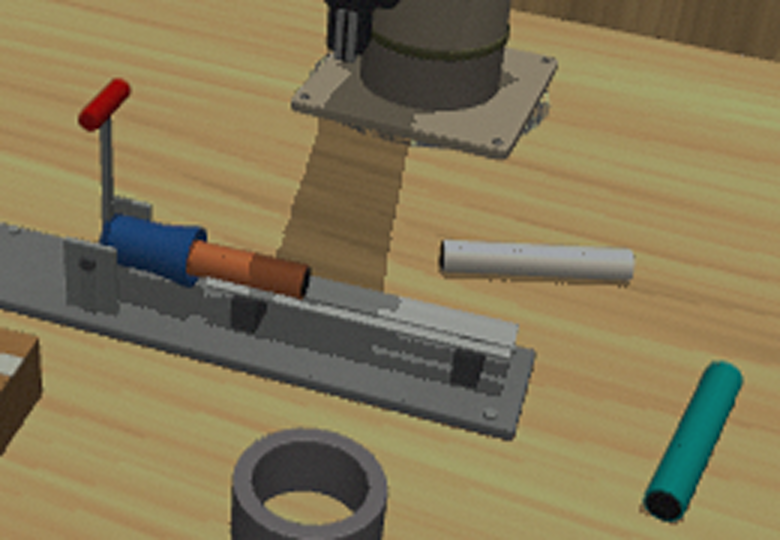

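Pipe tail at (305,280), stand y ≈ 164 mm: fully home. Now to the bar's +y side.

```bash
python3 -m jog '[[[0.005,-0.042,0],[0,0,-0.003],0],[[0.004,-0.04,0],[-0.003,-0.007,0],0],[[0.004,-0.038,0],[0,0,0],0],[[0,0,-0.045],[0,0,0],0],[[0,0,-0.035],[0,0,0],0]]'; python3 rot.py; python3 -m jog '[[[0,0,-0.005],[0,0,0],0]]'; python3 rot.py
```

```text
clock: 10.68
position: [0.4755, -0.0685, 0.1851]
ee_rot: [0.999, 0.038, -0.002, 0.001]
ft_force: [0.3, 0.6, -0.8]
grip_width: 0.0
rot needed [ 0.003 -0.003  0.006] stand xy -0.0026 0.054 pos [ 0.4755 -0.0685  0.1851] f [ 0.3  0.6 -0.8]
clock: 10.8
position: [0.4736, -0.0684, 0.1772]
ee_rot: [0.999, 0.038, -0.004, 0.001]
ft_force: [0.3, -0.4, -0.2]
grip_width: 0.004
rot needed [ 0.001 -0.008  0.006] stand xy -0.0045 0.0543 pos [ 0.4736 -0.0684  0.1772] f [ 0.3 -0.4 -0.2]
```

```bash
python3 -m jog '[[[0.004,-0.015,0.003],[0,-0.008,0.006],0],[[0.002,-0.015,0.003],[0,0,0],0],[[0.001,-0.012,0.001],[0,0,0],0],[[0.001,-0.012,0],[0,0,0],0],[[0.001,-0.012,0],[0,0,0],0]]'; python3 rot.py;  python3 - <<'E'
from h import *
p,d=grab('scene'); save('s9.png',p[100:300,120:400],2.7)
E
```

```text
clock: 11.42
position: [0.4839, -0.1356, 0.1872]
ee_rot: [0.999, 0.042, 0.001, -0.001]
ft_force: [-0.4, 5.2, -1.0]
grip_width: 0.004
rot needed [-0.002  0.001 -0.003] stand xy 0.0003 -0.0136 pos [ 0.4839 -0.1356  0.1872] f [-0.4  5.2 -1. ]
```

View pics/s9.png

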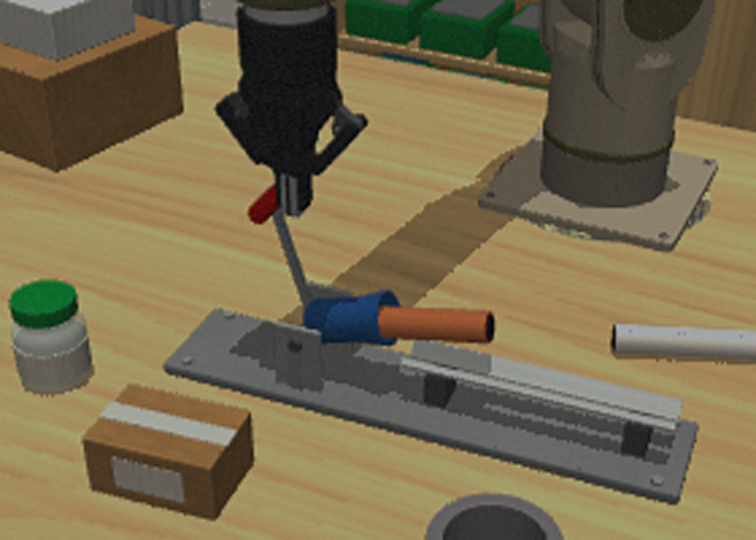

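Cup is rising with the pipe (tail (490,325)), fingers on the bar at (290,195), 5 N. Continue along the arc.

```bash
python3 -m jog '[[[0.001,-0.012,-0.003],[0,0,0],0],[[0.001,-0.012,-0.005],[0,0,0],0],[[0.001,-0.010,-0.006],[0,0,0],0]]'; python3 rot.py
```

```text
clock: 11.85
position: [0.4871, -0.1707, 0.1747]
ee_rot: [0.999, 0.042, 0.001, -0.002]
ft_force: [-2.3, 4.9, 2.8]
grip_width: -0.0
rot needed [-0.003  0.001 -0.003] stand xy 0.0006 -0.0489 pos [ 0.4871 -0.1707  0.1747] f [-2.3  4.9  2.8]
```

```bash
python3 -m jog '[[[0.001,-0.010,-0.006],[0,0,0],0],[[0.001,-0.008,-0.004],[0,0,0],0]]'; python3 rot.py; python3 -m jog '[[[0,0.012,0.01],[0,0,0],0],[[0,0,0.035],[0,0,0],0],[[0.003,-0.03,0.005],[0,0,0],0],[[0.003,-0.025,0],[0,0,0],0],[[0,0,0],[0,0,0],0]]'; python3 rot.py;  python3 - <<'E'
from h import *
p,d=grab('scene'); save('s10.png',p[100:300,120:400],2.7); grab('top')
for n in('top','scene'):
    p,d,K,V=load(n); W=world(d,K,V); hsv=cv2.cvtColor(p,cv2.COLOR_RGB2HSV).astype(int); H,S=hsv[...,0],hsv[...,1]
    ok=(d>0)&(W[...,0]>.4)&(W[...,0]<.55)&(abs(W[...,1])<.3)
    for k,m in(('red',ok&((H<5)|(H>175))&(S>170)&(W[...,2]>.05)),):
        q=W[m]; D=q[:,:2]-[.4825,-.1221]; s=np.c_[D@[.9967,.0816],D@[-.0816,.9967],q[:,2]]
        if len(s):print(n,k,len(s),np.median(s,0).round(4),np.percentile(s,2,0).round(4),np.percentile(s,98,0).round(4))
E
```

```text
clock: 12.1
position: [0.4892, -0.1884, 0.1652]
ee_rot: [0.999, 0.043, 0.001, -0.003]
ft_force: [-0.8, 4.3, 1.4]
grip_width: -0.003
rot needed [-0.005  0.001 -0.004] stand xy 0.0012 -0.0666 pos [ 0.4892 -0.1884  0.1652] f [-0.8  4.3  1.4]
clock: 12.72
position: [0.4969, -0.232, 0.2221]
ee_rot: [0.999, 0.043, 0.003, -0.0]
ft_force: [-0.3, 0.8, -0.3]
grip_width: -0.002
rot needed [-0.001  0.007 -0.004] stand xy 0.0054 -0.1107 pos [ 0.4969 -0.232   0.2221] f [-0.3  0.8 -0.3]
top red 122 [-0.0063 -0.0807  0.1541] [-0.0286 -0.0907  0.1466] [0.0369 0.1215 0.5536]
scene red 120 [ 0.0086 -0.0786  0.1492] [-0.0242 -0.087   0.1414] [ 0.03   -0.0746  0.1543]
```

View pics/s10.png

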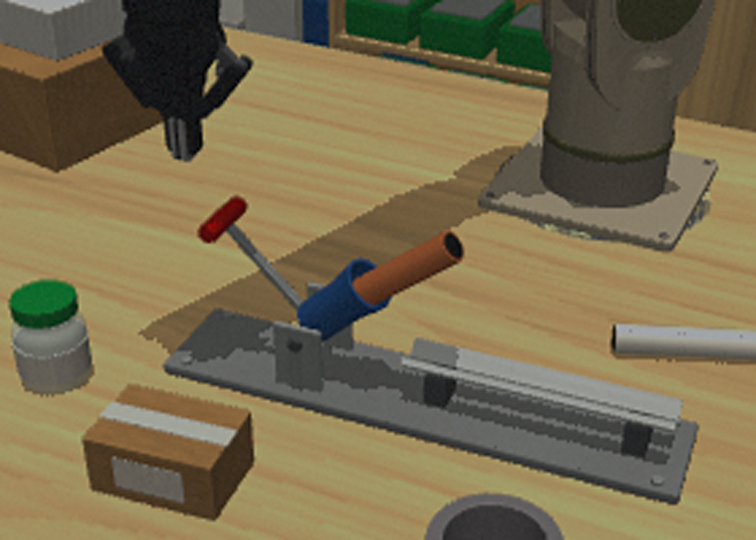

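Cup at ~45° with bar at (222,220), stays put. Now press down from above.

```bash
python3 -m jog '[[[-0.006,0.016,-0.02],[0,0.007,0],0],[[0,0,-0.02],[0,0,0],0],[[0.001,-0.003,-0.010],[0,0,0],0],[[0.001,-0.005,-0.012],[0,0,0],0]]'; python3 rot.py; python3 -m jog '[[[0.001,-0.005,-0.012],[0,0,0],0],[[0,-0.005,-0.012],[0,0,0],0]]'; python3 rot.py;  python3 - <<'E'
from h import *
p,d=grab('scene'); save('s11.png',p[100:300,120:400],2.7)
E
```

```text
clock: 13.32
position: [0.4933, -0.2228, 0.1612]
ee_rot: [0.999, 0.045, 0.0, 0.003]
ft_force: [-8.3, -18.3, 20.9]
grip_width: 0.003
rot needed [ 0.005  0.001 -0.008] stand xy 0.0026 -0.1012 pos [ 0.4933 -0.2228  0.1612] f [ -8.3 -18.3  20.9]
clock: 13.58
position: [0.4941, -0.2386, 0.1397]
ee_rot: [0.999, 0.043, 0.001, 0.007]
ft_force: [-1.5, -1.3, 4.4]
grip_width: -0.002
rot needed [ 0.013  0.002 -0.003] stand xy 0.002 -0.1171 pos [ 0.4941 -0.2386  0.1397] f [-1.5 -1.3  4.4]
```

View pics/s11.png

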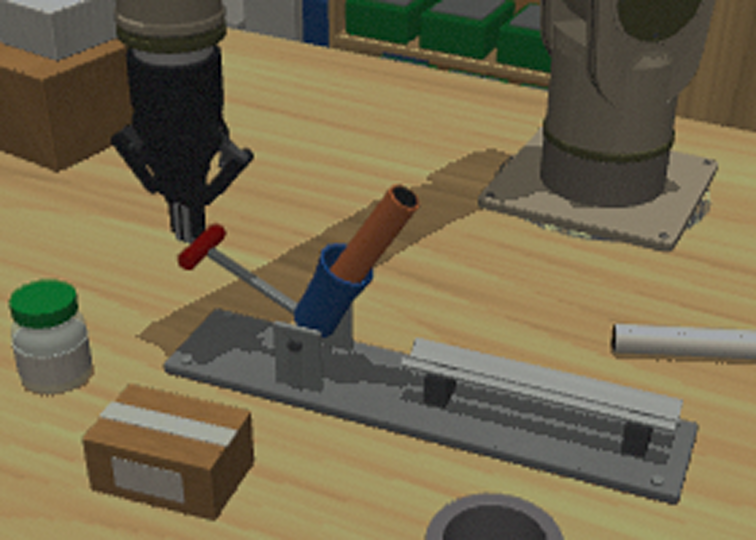

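Bar at (200,247), a≈58°; the fingers have slid to its outer edge, so I lift and recentre.

```bash
python3 -m jog '[[[0,0,0.02],[0.012,0.002,0],0],[[-0.002,0.012,0],[0,0,0],0],[[0,0,-0.012],[0,0,0],0],[[0,0,-0.010],[0,0,0],0]]'; python3 rot.py; python3 -m jog '[[[0,-0.003,-0.010],[0,0,0],0],[[0,-0.002,-0.010],[0,0,0],0],[[0,-0.001,-0.008],[0,0,0],0]]'; python3 rot.py;  python3 - <<'E'
from h import *
p,d=grab('scene'); save('s12.png',p[100:300,120:400],2.7)
E
```

```text
clock: 14.12
position: [0.4922, -0.2255, 0.1354]
ee_rot: [0.999, 0.043, 0.0, 0.0]
ft_force: [-0.6, -4.5, 7.3]
grip_width: 0.001
rot needed [ 0.001  0.001 -0.004] stand xy 0.0013 -0.1039 pos [ 0.4922 -0.2255  0.1354] f [-0.6 -4.5  7.3]
clock: 14.5
position: [0.493, -0.2344, 0.1056]
ee_rot: [0.999, 0.042, 0.001, 0.002]
ft_force: [0.4, -2.6, 4.2]
grip_width: -0.001
rot needed [ 0.005  0.003 -0.003] stand xy 0.0013 -0.1128 pos [ 0.493  -0.2344  0.1056] f [ 0.4 -2.6  4.2]
```

View pics/s12.png

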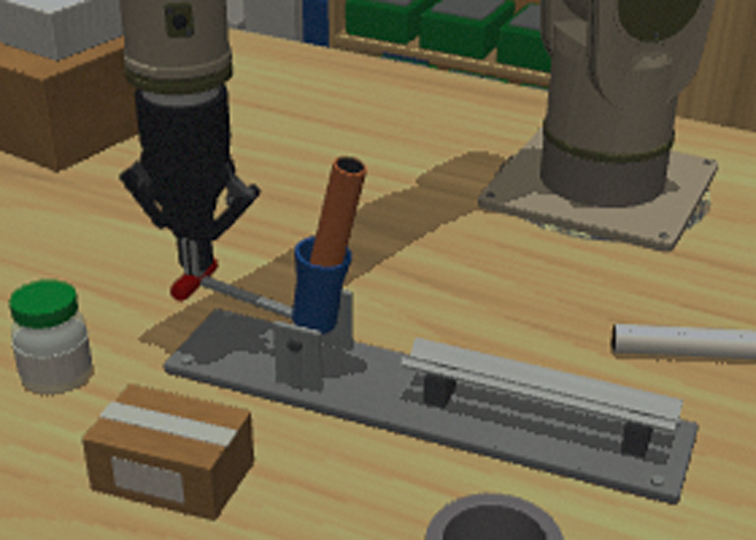

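Bar centred under the fingers (195,278), cup at ~78°. The last 17 mm in small steps.

```bash
python3 -m jog '[[[0,-0.001,-0.008],[0,0,0],0],[[0,0,-0.006],[0,0,0],0]]'; python3 rot.py; python3 -m jog '[[[0,0,-0.005],[0,0,0],0]]';python3 rot.py
```

```text
clock: 14.8
position: [0.4925, -0.2353, 0.0898]
ee_rot: [0.999, 0.042, 0.001, 0.002]
ft_force: [0.1, -3.4, 3.6]
grip_width: 0.001
rot needed [ 0.004  0.002 -0.003] stand xy 0.0008 -0.1136 pos [ 0.4925 -0.2353  0.0898] f [ 0.1 -3.4  3.6]
clock: 14.92
position: [0.493, -0.2356, 0.0863]
ee_rot: [0.999, 0.042, 0.001, 0.003]
ft_force: [-17.5, 3.6, 55.2]
grip_width: -0.006
rot needed [ 0.005  0.002 -0.003] stand xy 0.0012 -0.114 pos [ 0.493  -0.2356  0.0863] f [-17.5   3.6  55.2]
```

```bash
python3 -m jog '[[[0,0,-0.003],[0,0,0],0]]';python3 rot.py
```

```text
clock: 15.05
position: [0.4932, -0.2357, 0.0864]
ee_rot: [0.999, 0.042, 0.001, 0.003]
ft_force: [-19.5, 6.9, 50.8]
grip_width: -0.0
rot needed [ 0.007  0.002 -0.003] stand xy 0.0014 -0.1141 pos [ 0.4932 -0.2357  0.0864] f [-19.5   6.9  50.8]
```

On the upper stop (50 N, no more motion). Retreat upward and check.

```bash
python3 -m jog '[[[0,0,0.02],[0,0,0],0],[[0,0,0.04],[0,0,0],0],[[0.003,-0.035,0.05],[0,0,0],0],[[0.003,-0.035,0.05],[0,0,0],0],[[0.003,-0.035,0.03],[0,0,0],0]]'; python3 -m jog '[[[0,-0.03,0],[0,0,0],0],[[0,0,0],[0,0,0],0]]'; python3 rot.py;  python3 - <<'E'
from h import *
p0,d0,K,V=load('top')
p,d=grab('scene'); save('s13.png',p,1.4); p,d=grab('top'); save('t13.png',p,1.4)
for n in('top','scene'):
    p,d,K,V=load(n); W=world(d,K,V); hsv=cv2.cvtColor(p,cv2.COLOR_RGB2HSV).astype(int); H,S=hsv[...,0],hsv[...,1]
    ok=(d>0)&(W[...,0]>.4)&(W[...,0]<.55)&(abs(W[...,1])<.3)
    for k,m in(('red',ok&((H<5)|(H>175))&(S>170)&(W[...,2]>.03)),('blue',ok&(H>100)&(H<130)&(S>120)&(W[...,2]>.03)),('cop',ok&(H<14)&(S>110)&(W[...,2]>.10)&(W[...,1]>-.2))):
        q=W[m]; D=q[:,:2]-[.4825,-.1221]; s=np.c_[D@[.9967,.0816],D@[-.0816,.9967],q[:,2]]
        if len(s):print(n,k,len(s),np.median(s,0).round(4),np.percentile(s,2,0).round(4),np.percentile(s,98,0).round(4))
        if k=='cop' and len(s)>50:
            for lo,hi in((.14,.165),(.165,.19),(.19,.215)):
                t=s[(s[:,2]>lo)&(s[:,2]<hi)]; print('  ',lo,len(t),np.median(t,0).round(4))
    if n=='top':
        rest=(d>0)&(W[...,2]>.03)&(W[...,0]>.54)&(W[...,0]<.85)&(abs(W[...,1])<.45)
        nl,lab,st,ce=cv2.connectedComponentsWithStats(rest.astype(np.uint8))
        for i in range(1,nl):
            if st[i,4]>100: q=W[lab==i]; print(ce[i].round(),q.min(0).round(3),q.max(0).round(3))
E
```

```text
clock: 15.68
position: [0.4999, -0.3346, 0.2775]
ee_rot: [0.999, 0.047, -0.004, -0.001]
ft_force: [0.6, 0.1, -0.8]
grip_width: 0.003
clock: 15.92
position: [0.4998, -0.3672, 0.2782]
ee_rot: [0.999, 0.046, -0.003, -0.001]
ft_force: [0.3, 0.6, -0.4]
grip_width: 0.001
rot needed [-0.002 -0.006 -0.01 ] stand xy -0.0028 -0.2457 pos [ 0.4998 -0.3672  0.2782] f [ 0.3  0.6 -0.4]
top red 132 [-0.0018 -0.1171  0.068 ] [-0.0274 -0.1257  0.0615] [0.0282 0.0104 0.1877]
top blue 123 [-0.0071  0.0094  0.1307] [-0.0222 -0.0223  0.064 ] [0.0208 0.0229 0.1395]
top cop 68 [-0.0111  0.0038  0.1765] [-0.0133 -0.0105  0.1094] [0.0065 0.0125 0.2267]
   0.14 11 [-0.0116  0.0035  0.157 ]
   0.165 14 [-0.0107  0.0059  0.1766]
   0.19 13 [-0.012   0.0034  0.2035]
[487. 130.] [ 0.54  -0.376  0.572] [ 0.569 -0.327  0.65 ]
[337. 159.] [ 0.61  -0.215  0.03 ] [ 0.697 -0.099  0.063]
[236. 163.] [0.601 0.069 0.03 ] [0.7   0.168 0.057]
[403. 180.] [ 0.554 -0.359  0.031] [ 0.615 -0.298  0.093]
scene red 115 [ 0.0102 -0.1152  0.0649] [-0.0261 -0.1236  0.0547] [ 0.0298 -0.1105  0.0691]
scene blue 457 [0.0157 0.0089 0.1041] [-0.0185 -0.02    0.0644] [0.0236 0.0229 0.1344]
scene cop 453 [0.0101 0.0046 0.1786] [-0.0025 -0.0109  0.1304] [0.0146 0.013  0.2236]
   0.14 112 [0.0102 0.0047 0.1532]
   0.165 115 [0.0099 0.0036 0.1778]
   0.19 122 [0.0101 0.0049 0.2021]
```

View pics/s13.png

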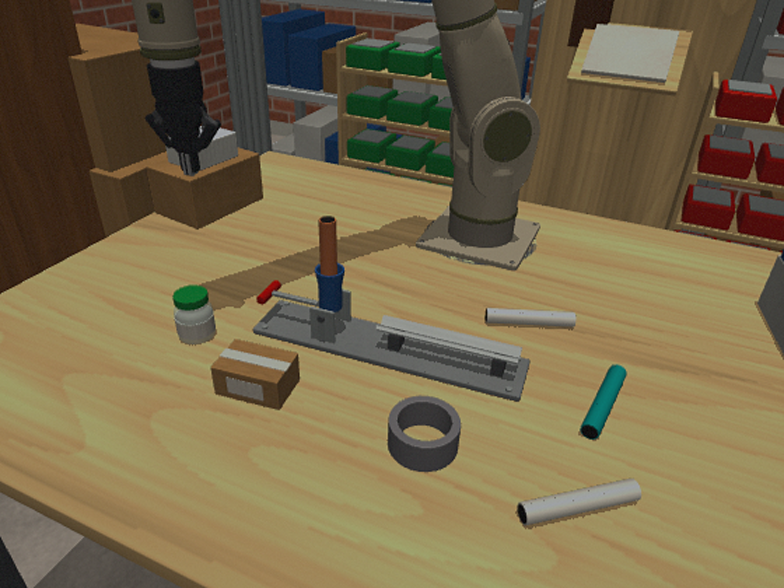

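View pics/t13.png

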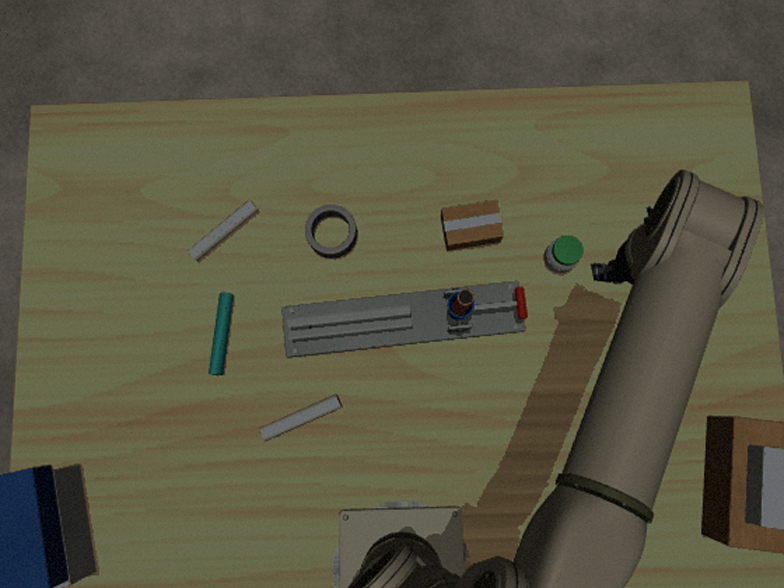

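The pipe stands upright in the cup, top at z ≈ 0.225 with no lean. The bar is level with the hinge, the bystanders have not moved, and the robot is clear.

```bash
python3 -c "
from workcell import manip
print(manip.hand_in())"
```

```text
the job is handed in; nothing more can be done
None
```

The pipe is standing upright in the cup against its upper stop, and the job was handed in at about 16 s of the 64 s allowed.

1. **Lowering the cup:** I pushed the red bar until the cup was level. The force rose to about 40 N at the lower stop, and the lever measured vertical.
2. **Sliding the pipe home:** I pushed it by its end along the cradle. The force jumped to 31 N where home was predicted, and the pipe's tail measured 164 mm from the hinge axis against 165 mm expected.
3. **Raising the cup:** I pushed the bar back and then pressed it down onto the upper stop. The tool read about 55 N and the bar stopped moving.

**Final checks:** In the last pictures the pipe shows no measurable lean and its top is at about 225 mm, as expected. The bar is level with the hinge. The carton, tape roll and jar are within 2 mm of where they started, and the robot is touching nothing.

**What went less cleanly:**
- While lowering the cup, the fingertips rode up onto the bar (about 24 N), so I backed off and pushed again lower down.
- While raising it, the fingers slid to the bar's edge (about 29 N), so I lifted and recentred them.
- The presses on the lower and upper stops, about 41 N and 58 N in total, went over 40 N. They were made with the fingertips on the bar, not with the arm or the gripper's body, and stayed well under the 120 N wrist limit.

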